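# Release the turntable lock of a makeup organiser

### The job

The makeup organiser's turntable is locked by a bolt, and a catch bar lies across behind the bolt so that it cannot be drawn. Slide the catch bar aside by its flat tab as far as it goes, then draw the bolt by its round knob fully out of the organiser, as far as it goes, and let go of both.

Things in the scene. Friction and masses are not known exactly. Their poses are not given: they have to be found in the camera images.
- catch_tab (a point): Centre, 44 mm above the glass top, of the upright flat steel tab on the catch bar. Tab 24 mm (x) by 8 mm (y), from 24 to 64 mm above the glass. It slides level along this point's +y axis to open. Axes: z up, x and y level and the same for both points; their yaw differs each time. A fixed staple over the bar, 29 mm high, ends 17 mm on the -y side of the closed tab: keep fingertips above 30 mm.
- catch (a joint): Slide of the catch bar in m: 0 = closed, its end across behind the bolt's tail; 0.04 = fully open, at its stop. Starts between 0 and 0.008. Above 0.027 it no longer blocks the bolt. The bar is 20 mm wide, its top 24 mm above the glass. About 1.5 N of friction, no spring: it stays where it is left.
- bolt_knob (a point): Centre, 44 mm above the glass top, of the upright round steel knob on the bolt: 16 mm diameter, from 24 to 64 mm above the glass. It slides level along this point's +x axis to open. On its -x side stand a fixed staple, 29 mm high, 18 mm from the closed knob's centre, and the clear organiser's wall, 80 mm high, at 73 mm. Both closed, the tab is 31 mm along +x and 60 mm along +y of it.
- bolt (a joint): Slide of the bolt in m: 0 = locked, its nose in the turntable's notch; 0.04 = fully drawn, straight away from the organiser, at its stop. Starts between 0 and 0.002. While the catch is closed it stops dead at 0.006. About 1.5 N of friction, no spring: it stays where it is left.

How it is judged (in metres and radians):
On the way, in this order (a step that is already met when the one before it is completed fails the run):
1. the catch bar is slid open while the bolt is still home (value of joint catch above 0.03 m and value of joint bolt below 0.012 m), for 0.1 s.
2. the bolt is drawn (value of joint bolt above 0.03 m), for 0.2 s.
At the end, for the whole second after the job is handed in: The catch bar and the bolt are both open, each at least 30 mm of its 40 mm travel, at rest and released (value of joint each of catch, bolt above 0.03 m and velocity of joint each of bolt, catch below 0.01 m/s); the robot touches nothing.
It also fails if it takes over 48 s, if anything falls off the work surface, if the arm or the gripper's body presses on something with over 40 N, if the wrist force passes 120 N, or if a joint passes its speed limit or range.

### The arm

A 7-joint arm with a two-finger parallel gripper is mounted at the origin on the work surface. World frame = base frame: x ahead of the robot, y to its left, z up, the work surface at z = 0. Lengths are in m, angles in degrees, forces in N, time in s.
With the tool pointing down it reaches from about 0.425 to 0.875 m from the base axis. Payload 4.7 kg.
Tool frame: the origin (TCP) lies at the very end of the fingers, on their centre line; the grasp point (between the pads) lies 19 mm behind it; z points along the fingers, y is the direction in which the jaws open and shut (so a half turn about z gives the same grasp; the last joint's range is limited). The gripper opens to 87 mm and grips with 3 to 60 N. Pads are 19 mm wide; open, the fingers measure 117 mm over their backs; the gripper's body (75 mm by 190 mm) begins 51 mm behind the grasp point.
Start: joints at [69.047, 18.392, -4.016, 83.108, 1.295, 78.541, -3.26], TCP at [0.241, -0.604, 0.223] pointing down, gripper open.
Joint ranges: [-163.93, 163.93], [-17.29, 119.83], [-79.2, 71.16], [3.27, 140.29], [-89.18, 269.18], [5.43, 117.66], [-154.24, 154.24]. Speed limits (degrees/s): [147.25, 147.25, 180, 180, 180, 180, 180].

### API

Orientations are given as [roll, pitch, yaw] about the fixed x, y, z axes, in that order (R = Rz(yaw) Ry(pitch) Rx(roll)).
In Python, from cell import monitor, imaging, ticket, spot_in, pinpoint gives the robot as it stands.
- The arm moves only by the tool servo_tool, never from a script. Its argument "targets" is a list of rows, each a list of 5 numbers: the opening in per cent of the stroke, from 0 (shut) to 100 (fully open), then the shift along the tool's x, y, z in m, then the turn about the tool's z in rad. In form: [[grip, dx, dy, dz, turn], ...]. A call has 1 to 5 rows; each row is the pose to reach, as a shift and turn from the pose commanded when the call began, along the tool's axes at that moment; what a row does not reach only later rows make up. A row lasts 1/8 s, in which the tool goes at most 62.5 mm and 10.7 degrees, less where a joint would pass 70% of its speed; a pose out of reach is approached as far as the arm can. A call with a gripper value outside its range is refused whole. The fingers move at their own pace and stop on an object; "grip_force" is the grip in N (left out, the last holds). Time passes only in rows, so rows that repeat a pose let the fingers close. It gives the time, the measured TCP pose, the force and the opening at its end, in the units of the state.
- monitor.get_obs(): the state, without advancing time (a new reading comes with each control period).
- imaging.read_camera(name): name is "scene" or "top" or "wrist"; returns a dict with "frame" (420x560x3 uint8, blue, green, red), "depth" (420x560 float32, m along the optical axis (not along the pixel's ray), 0 where there is no reading), "K" (3x3 intrinsics, pixels), "k1" (the pictures are not rectified: a ray, as slopes to the right and down, at radius r is drawn at 1 + k1 r^2 times it, then the intrinsics apply), "world_from_camera" (4x4, takes a point from camera to world coordinates). Camera axes: x right, y down, z forward; pixel columns grow to the right and rows downward; lengths in m; the calibration is good to about 2 mm. A picture is of the moment at which its call begins.
- ticket.sign_off(): hands the job in, once; it reports no verdict.
Trained networks look in the newest picture that a camera, given by its name, has taken for a name from the list of things; names that differ only in an ending like _2 or _b are one class to them, and where a whole thing is asked for, a point or a joint stands for the part that bears it (a point fixed in the world has none). Each returns a list of dicts, best first, with "confidence" (0 to 1); they miss things now and then, are a little off and sometimes report something else, mostly with a low value. They report only what shows in the picture. A call takes as long as a camera call.
- spot_in(camera, label): "at" ([column, row] in pixels, amid what is visible of it).
- pinpoint(camera, label): "at" ([column, row] in pixels: a listed point, or the origin of a listed thing).
The state is a dict: "time_s": time; "qpos": joint angles; "joint_velocities": joint speeds; "effort": joint torques, N m; "tool_pos": TCP position; "tool_rot": TCP orientation; "force": force on the tool from outside, world axes, zero at the start; "wrist_torque": the same for the moment, N m; "grip_width": finger opening in m.
Only numpy, scipy, OpenCV 4.12 (cv2) and the standard library are available. Lean on these libraries where they do the work, as an engineer would, in place of code of your own. Each camera call takes 0.05 s, during which the arm holds its last target.

## Working session

There is one attempt and no reset: what is moved stays moved. The work goes in short steps, Python scripts to look and compute and a tool call to move; the robot and the scene stay as the last step left them, time stands still between calls to the robot, and variables do not carry over. Pictures are saved under pics/ and viewed, and the job is handed in when it is done.

Besides the shell and the picture viewer there is one more tool, called after "Request:" as name(argument=value, ...) on one line, values as JSON. servo_tool: Moves the arm, as the interface text tells. Its arguments: {"type":"object","properties":{"targets":{"type":"array","items":{"type":"array","items":{"type":"number"}}},"grip_force":{"type":"number"}},"required":["targets"]}

```bash
mkdir -p pics; cat > h.py <<'E'
import numpy as np, cv2
from cell import monitor, imaging, ticket, spot_in, pinpoint
def ray(c,at):
    K=c["K"]; x=(at[0]-K[0,2])/K[0,0]; y=(at[1]-K[1,2])/K[1,1]
    u,v=x,y
    for _ in range(20):
        f=1+c["k1"]*(u*u+v*v); u,v=x/f,y/f
    T=np.array(c["world_from_camera"]); return T[:3,3],T[:3,:3]@np.array([u,v,1.])
def p3(c,at):
    o,d=ray(c,at); z=c["depth"][int(round(at[1])),int(round(at[0]))]; return o+d*z
def atz(c,at,z):
    o,d=ray(c,at); return o+d*(z-o[2])/d[2]
E
python3 - <<'E'
from h import *
for n in ["scene","top","wrist"]:
    c=imaging.read_camera(n); c["K"]=np.array(c["K"])
    cv2.imwrite(f"pics/{n}0.png",c["frame"])
    print(n,c["world_from_camera"][:3,3] if hasattr(c["world_from_camera"],'shape') else c["world_from_camera"])
    for l in ["catch_tab","bolt_knob"]:
        for r in pinpoint(n,l)[:2]: print(l,r,p3(c,r["at"]))
print(monitor.get_obs())
E
```

```text
scene [1.08164377 0.21738536 0.4162984 ]
catch_tab {'at': [235.4, 213.9], 'confidence': 0.64} [ 0.53391988 -0.01262709  0.0471218 ]
bolt_knob {'at': [268.0, 201.8], 'confidence': 0.9} [0.48602623 0.03081149 0.04926954]
top [0.43745468 0.08513967 0.68261129]
catch_tab {'at': [349.5, 245.1], 'confidence': 0.95} [ 0.52675129 -0.01052121  0.05692834]
bolt_knob {'at': [318.3, 284.0], 'confidence': 0.76} [0.47645385 0.03347537 0.06478177]
wrist [ 0.30510754 -0.57624515  0.38407656]
{'time_s': 0.45, 'qpos': array([69.04803158, 18.39818188, -4.01485395, 83.11203089,  1.29762027,
       78.5414132 , -3.25944164]), 'joint_velocities': array([-0.04931879, -0.10204402,  0.01164294,  0.00582682,  0.08355592,
       -0.09166086,  0.03489892]), 'effort': array([-1.56849624e-04, -4.90517986e+01, -4.02562134e-01, -3.12378860e+01,
       -6.36279071e-02,  3.53259710e-02,  6.05413652e-05]), 'tool_pos': array([ 0.24090185, -0.60368775,  0.22247608]), 'tool_rot': array([-1.79993656e+02,  5.86254042e-03,  2.17607608e+01]), 'force': array([-0.16631034,  0.02519775, -0.36014055]), 'wrist_torque': array([0.00097382, 0.00640346, 0.00525971]), 'grip_width': 0.08715789824927765}
```

View pics/top0.png

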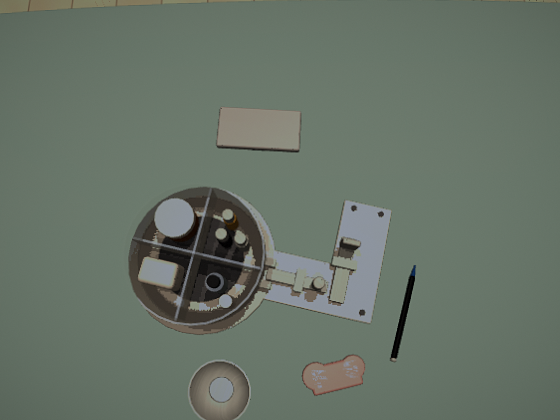

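View pics/scene0.png

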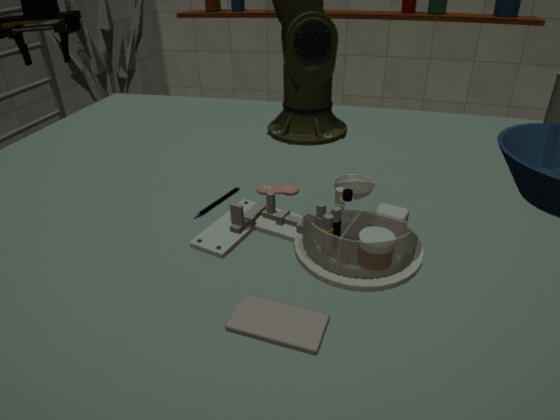

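The top view shows the knob at (318,284), the tab at (349,244) and the organiser to the left. The bolt draws to the right and slightly down, and the catch opens upward in the image. Next I'll refine these using depth.

```bash
python3 - <<'E'
from h import *
def cloud(n):
    c=imaging.read_camera(n); c["K"]=np.array(c["K"])
    K=c["K"];h,w=c["depth"].shape
    g=np.stack(np.meshgrid(np.arange(w),np.arange(h)),-1).reshape(-1,1,2).astype(float)
    x=(g[:,0]-[K[0,2],K[1,2]])/[K[0,0],K[1,1]]; u=x.copy()
    for _ in range(20): u=x/(1+c["k1"]*(u**2).sum(1,keepdims=True))
    z=c["depth"].reshape(-1); P=np.c_[u,np.ones(len(u))]*z[:,None]
    T=np.array(c["world_from_camera"]); W=P@T[:3,:3].T+T[:3,3]
    return c,W.reshape(h,w,3),z.reshape(h,w)>0
for n in ["top","scene"]:
    c,W,ok=cloud(n)
    for l in ["catch_tab","bolt_knob"]:
        for r in pinpoint(n,l)[:1]: print(n,l,r,"z44:",atz(c,r["at"],.044))
    for nm,q in [("tab",(.530,-.012)),("knob",(.48,.032))]:
        m=ok&(np.hypot(W[...,0]-q[0],W[...,1]-q[1])<.024)&(W[...,2]>.035)&(W[...,2]<.08)
        p=W[m]; zs=np.percentile(p[:,2],[5,50,95])
        t=p[p[:,2]>zs[2]-.006] if n=="top" else p
        r=cv2.minAreaRect(t[:,:2].astype(np.float32)*1000)
        print(n,nm,m.sum(),zs,"mean",t.mean(0),"rect",r)
    m=ok&(abs(W[...,0]-.55)<.08)&(abs(W[...,1]+.1)<.02); print("table z",np.median(W[m][:,2]))
    if n=="top":
        f=c["frame"][180:340,230:430]; cv2.imwrite("pics/topz.png",cv2.resize(f,None,fx=4,fy=3.7,interpolation=cv2.INTER_CUBIC)[:600])
E
```

```text
top catch_tab {'at': [352.8, 245.5], 'confidence': 0.57} z44: [ 0.52793653 -0.01693573  0.044     ]
top bolt_knob {'at': [316.2, 283.2], 'confidence': 0.62} z44: [0.47889012 0.03447844 0.044     ]
top tab 176 [0.03862018 0.06273578 0.06540601] mean [ 0.53054557 -0.01161702  0.06365636] rect ((530.9085083007812, -11.912271499633789), (23.976213455200195, 8.4007568359375), 74.02835083007812)
top knob 143 [0.039991   0.06367473 0.06591261] mean [0.47869806 0.03339316 0.06394709] rect ((478.5198059082031, 33.49599075317383), (15.333584785461426, 14.1301851272583), 87.71186828613281)
table z 0.00011085663379878374
scene catch_tab {'at': [235.9, 214.2], 'confidence': 0.7} z44: [ 0.52999356 -0.01340673  0.044     ]
scene bolt_knob {'at': [269.7, 200.4], 'confidence': 0.95} z44: [0.47202917 0.0297092  0.044     ]
scene tab 224 [0.03673804 0.05245563 0.06479525] mean [ 0.53371538 -0.01128712  0.05173444] rect ((531.7177734375, -12.09189510345459), (24.8851375579834, 9.74470329284668), 75.0777816772461)
scene knob 156 [0.03712839 0.05282326 0.06508671] mean [0.48369935 0.03387432 0.05238458] rect ((481.1198425292969, 32.97000503540039), (15.124594688415527, 13.777280807495117), 62.34093475341797)
table z 0.0004936305712439082
```

View pics/topz.png

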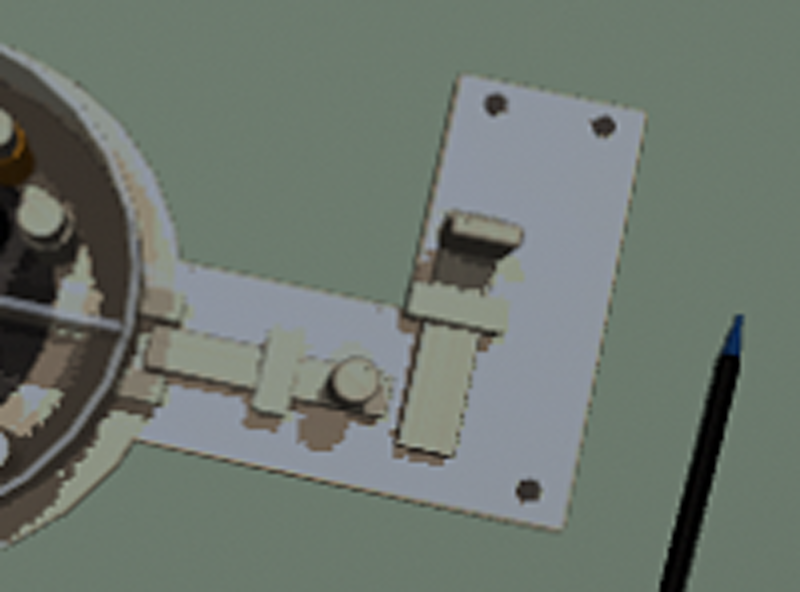

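Request:
servo_tool(targets=[[60,0.044,-0.04,0,-0.15],[60,0.088,-0.08,0,-0.3],[60,0.132,-0.12,0,-0.45],[60,0.176,-0.16,0,-0.6],[60,0.22,-0.2,0,-0.75]], grip_force=20)

```text
time_s: 1.38
tool_pos: [0.3719, -0.3346, 0.2229]
tool_rot: [179.9, 0.0, 65.0]
force: [1.3, -0.4, 0.5]
grip_width: 0.0535
```

Request:
servo_tool(targets=[[60,0.06,0.001,0,-0.1],[60,0.12,0.002,0.0,-0.179],[60,0.18,0.003,0.02,-0.179],[60,0.24,0.004,0.04,-0.179],[60,0.3,0.005,0.05,-0.179]])

```text
time_s: 2.0
tool_pos: [0.5039, -0.0658, 0.172]
tool_rot: [180.0, 0.0, 74.9]
force: [1.1, -0.6, -0.3]
grip_width: 0.0523
```

```bash
cat > st.py <<'E'
from h import *
import sys
o=monitor.get_obs(); p=np.array(o["tool_pos"]); y=np.radians(o["tool_rot"][2])
X=np.array([np.cos(y),np.sin(y)]);Y=np.array([np.sin(y),-np.cos(y)])
print(o["time_s"],p,o["tool_rot"],o["force"],o["grip_width"])
for n,q in [("tab0",(.531,-.012)),("knob0",(.4786,.0334))]:
    d=np.array(q)-p[:2]; print(n,"dx %.4f dy %.4f"%(d@X,d@Y))
E
python3 st.py
```

```text
2.0 [ 0.50389568 -0.0658353   0.17199276] [1.79988319e+02 4.63776308e-02 7.49459702e+01] [ 1.13338611 -0.64280683 -0.29222239] 0.052284050719537845
tab0 dx 0.0590 dy 0.0122
knob0 dx 0.0893 dy -0.0502
```

Request:
servo_tool(targets=[[60,0.03,0.006,0.03,0],[60,0.059,0.012,0.06,0],[60,0.059,0.012,0.09,0],[60,0.059,0.012,0.09,0],[60,0.059,0.012,0.09,0]])

```text
time_s: 2.62
tool_pos: [0.5313, -0.0138, 0.0836]
tool_rot: [179.9, 0.0, 74.9]
force: [-0.0, 0.6, 0.2]
grip_width: 0.0517
```

```bash
python3 st.py; python3 - <<'E'
from h import *
for n in ["wrist","top"]: cv2.imwrite(f"pics/{n}1.png",imaging.read_camera(n)["frame"])
E
```

```text
2.625 [ 0.53125415 -0.0138342   0.08363033] [1.79917155e+02 1.24611503e-03 7.49441620e+01] [-0.03708496  0.64434952  0.18123873] 0.051682657784455105
tab0 dx 0.0017 dy -0.0007
knob0 dx 0.0319 dy -0.0631
```

View pics/wrist1.png

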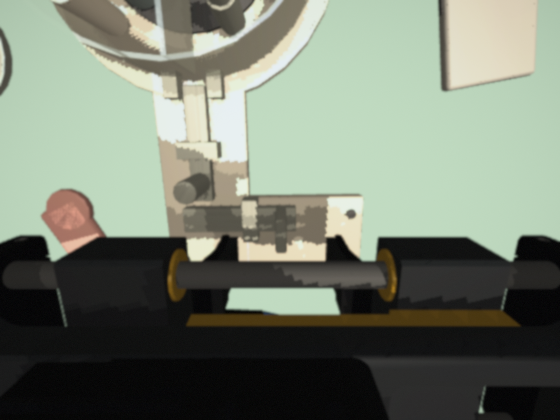

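The wrist view shows the tab around (283,235), midway between the fingers at columns 225 and 345. I'll descend and close on it.

Request:
servo_tool(targets=[[60,0.001,0,0.025,0],[60,0.001,0,0.047,0],[15,0.001,0,0.047,0],[0,0.001,0,0.047,0],[0,0.001,0,0.047,0]], grip_force=15)

```text
time_s: 3.35
tool_pos: [0.5319, -0.0126, 0.0369]
tool_rot: [179.9, -0.0, 75.0]
force: [0.1, -0.8, 0.6]
grip_width: 0.0298
```

```bash
python3 st.py
```

```text
3.35 [ 0.53193194 -0.01256374  0.03691391] [ 1.79859091e+02 -5.47661000e-03  7.49706078e+01] [ 0.07876201 -0.76307076  0.63282157] 0.029798971522561273
tab0 dx 0.0003 dy -0.0010
knob0 dx 0.0306 dy -0.0634
```

Request:
servo_tool(targets=[[0,0,0,0,0],[0,0,0,0,0],[0,0,0,0,0],[0,0,0,0,0]])

```text
time_s: 3.85
tool_pos: [0.531, -0.0125, 0.0358]
tool_rot: [180.0, 0.0, 75.0]
force: [-0.6, 0.2, 2.3]
grip_width: 0.0084
```

Request:
servo_tool(targets=[[0,0,0.007,0,0],[0,0,0.014,0,0],[0,0,0.021,0,0],[0,0,0.028,0,0],[0,0,0.034,0,0]])

```text
time_s: 4.47
tool_pos: [0.5644, -0.0211, 0.0357]
tool_rot: [180.0, -0.0, 75.0]
force: [-1.2, 0.5, 5.7]
grip_width: 0.008
```

Request:
servo_tool(targets=[[0,0,0.002,0,0],[0,0,0.003,0,0],[0,0,0.004,0,0],[0,0,0.004,0,0]])

```text
time_s: 4.97
tool_pos: [0.5679, -0.022, 0.0357]
tool_rot: [180.0, -0.0, 75.0]
force: [-0.4, 0.5, 4.4]
grip_width: 0.0079
```

Request:
servo_tool(targets=[[0,0,0.001,0,0],[0,0,0.002,0,0],[0,0,0.003,0,0],[0,0,0.003,0,0]])

```text
time_s: 5.48
tool_pos: [0.5685, -0.0222, 0.0355]
tool_rot: [-179.8, 0.0, 75.0]
force: [-7.5, 1.0, 9.9]
grip_width: 0.0078
```

The force has risen, so the catch is at its stop. I'll relax, release and lift.

Request:
servo_tool(targets=[[0,0,-0.002,0,0],[40,0,-0.002,0,0],[50,0,-0.002,0,0],[50,0,-0.002,0,0],[50,0,-0.002,0,0]])

```text
time_s: 6.1
tool_pos: [0.5684, -0.0226, 0.0353]
tool_rot: [-180.0, 0.0, 75.0]
force: [-0.3, -1.2, 0.2]
grip_width: 0.039
```

Request:
servo_tool(targets=[[50,0,0,-0.025,0],[50,0,0,-0.05,0],[50,0,0,-0.07,0],[50,0,0,-0.07,0]])

```text
time_s: 6.6
tool_pos: [0.5698, -0.0225, 0.1071]
tool_rot: [179.8, -0.0, 75.0]
force: [-0.3, 0.4, 0.1]
grip_width: 0.0436
```

```bash
python3 st.py; python3 - <<'E'
from h import *
for n in ["wrist","scene"]: cv2.imwrite(f"pics/{n}2.png",imaging.read_camera(n)["frame"])
E
```

```text
6.6 [ 0.56977634 -0.02254201  0.10714388] [ 1.79808003e+02 -1.11039940e-02  7.49802757e+01] [-0.25246911  0.38098213  0.08817522] 0.04355642013764347
tab0 dx 0.0001 dy -0.0402
knob0 dx 0.0304 dy -0.1026
```

View pics/wrist2.png

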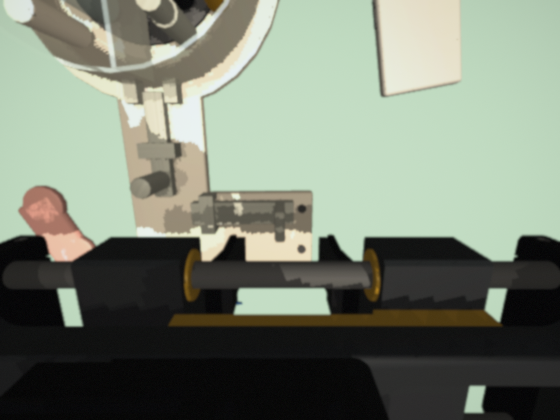

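The tab has moved along and the bar's end now sits at its staple (205,212), clear of the bolt. The knob is at (145,187).

Request:
servo_tool(targets=[[50,0.015,-0.05,0,0],[50,0.03,-0.1026,0,0],[50,0.0304,-0.1026,0,0],[50,0.0304,-0.1026,0.02,0],[50,0.0304,-0.1026,0.02,0]])

```text
time_s: 7.32
tool_pos: [0.4762, 0.0329, 0.0839]
tool_rot: [-179.8, 0.0, 75.0]
force: [-0.2, -0.5, 0.5]
grip_width: 0.0438
```

```bash
python3 st.py; python3 - <<'E'
from h import *
for n in ["wrist","scene"]:
    c=imaging.read_camera(n); cv2.imwrite(f"pics/{n}3.png",c["frame"])
    print(n,[ (r,atz(c,r["at"],.044)) for r in pinpoint(n,"bolt_knob")[:1]])
E
```

```text
7.325 [0.47618099 0.032869   0.08391087] [-1.79799514e+02  2.67803703e-02  7.49617424e+01] [-0.17240488 -0.45373004  0.47403698] 0.04377753446875931
tab0 dx -0.0291 dy 0.0646
knob0 dx 0.0011 dy 0.0022
wrist [({'at': [284.3, 229.6], 'confidence': 0.94}, array([0.47682061, 0.03381637, 0.044     ]))]
scene [({'at': [266.4, 201.9], 'confidence': 0.71}, array([0.47846929, 0.02545509, 0.044     ]))]
```

View pics/wrist3.png

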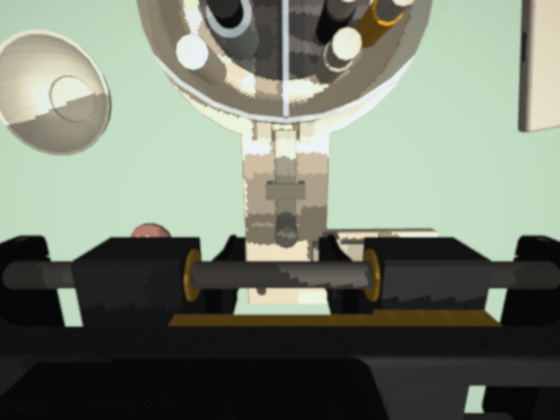

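View pics/scene3.png

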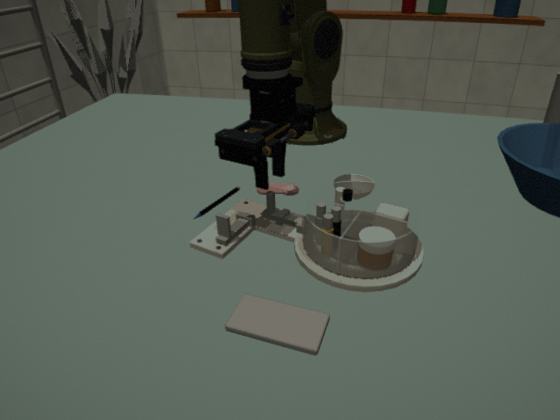

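The knob is at (286,232), between the fingers at 232 and 337. I'll descend and grip it.

Request:
servo_tool(targets=[[50,0.001,0.001,0.025,0],[50,0.001,0.001,0.047,0],[50,0.001,0.001,0.047,0],[20,0.001,0.001,0.047,0],[0,0.001,0.001,0.047,0]])

```text
time_s: 8.15
tool_pos: [0.4795, 0.0341, 0.0396]
tool_rot: [179.9, -0.0, 75.0]
force: [-0.7, -1.0, 0.1]
grip_width: 0.0306
```

Request:
servo_tool(targets=[[0,0,0,0,0],[0,0,0,0,0],[0,0,0,0,0],[0,0,0,0,0]])

```text
time_s: 8.65
tool_pos: [0.4795, 0.0339, 0.0391]
tool_rot: [179.9, -0.0, 75.0]
force: [2.6, -1.3, 1.5]
grip_width: 0.0154
```

```bash
python3 st.py
```

```text
8.65 [0.47951193 0.03391902 0.03906741] [ 1.79885793e+02 -1.07566246e-02  7.49791108e+01] [ 2.55922295 -1.30827499  1.46286011] 0.015383903600615267
tab0 dx -0.0310 dy 0.0616
knob0 dx -0.0007 dy -0.0007
```

Request:
servo_tool(targets=[[0,-0.007,0,0,0],[0,-0.014,0,0,0],[0,-0.021,0,0,0],[0,-0.028,0,0,0],[0,-0.035,0,0,0]], grip_force=25)

```text
time_s: 9.28
tool_pos: [0.4706, -0.0003, 0.0391]
tool_rot: [179.8, -0.0, 75.0]
force: [5.6, 0.5, 0.3]
grip_width: 0.0155
```

Request:
servo_tool(targets=[[0,-0.002,0,0,0],[0,-0.004,0,0,0],[0,-0.005,0,0,0],[0,-0.005,0,0,0]])

```text
time_s: 9.78
tool_pos: [0.4695, -0.0046, 0.0391]
tool_rot: [179.8, -0.1, 75.0]
force: [5.9, 0.7, 0.3]
grip_width: 0.0153
```

```bash
python3 st.py
```

```text
9.775 [ 0.46948562 -0.00455685  0.03907585] [ 1.79836911e+02 -7.65449572e-02  7.49607055e+01] [5.86412465 0.74992045 0.3007266 ] 0.015348782203918028
tab0 dx 0.0088 dy 0.0613
knob0 dx 0.0390 dy -0.0010
```

Request:
servo_tool(targets=[[0,-0.001,0,0,0],[0,-0.002,0,0,0],[0,-0.003,0,0,0],[0,-0.003,0,0,0]])

```text
time_s: 10.28
tool_pos: [0.4695, -0.0046, 0.0391]
tool_rot: [179.8, -0.3, 75.0]
force: [8.9, 6.9, -2.8]
grip_width: 0.015
```

The bolt is at its stop: it hasn't moved any further and the force has risen. I'll relax, release and lift.

Request:
servo_tool(targets=[[0,0.003,0,0,0],[30,0.003,0,0,0],[50,0.003,0,0,0],[50,0.003,0,0,0],[50,0.003,0,0,0]])

```text
time_s: 10.9
tool_pos: [0.4673, -0.0047, 0.0381]
tool_rot: [-179.9, 0.0, 75.0]
force: [0.0, 1.0, -0.7]
grip_width: 0.0415
```

Request:
servo_tool(targets=[[50,0,0,-0.03,0],[50,0,0,-0.07,0],[50,0,0,-0.12,0],[50,-0.03,0,-0.16,0],[50,-0.08,0,-0.16,0]])

```text
time_s: 11.52
tool_pos: [0.4497, -0.0814, 0.2022]
tool_rot: [179.6, 0.0, 75.2]
force: [1.7, -1.1, -0.5]
grip_width: 0.0438
```

Request:
servo_tool(targets=[[50,-0.05,0,0,0],[50,-0.1,0,0,0],[50,-0.15,0,0,0],[50,-0.15,0,0,0]])

```text
time_s: 12.02
tool_pos: [0.4064, -0.2305, 0.1981]
tool_rot: [-179.9, 0.0, 74.6]
force: [0.4, -0.5, -0.3]
grip_width: 0.0437
```

```bash
python3 st.py; python3 - <<'E'
from h import *
for n in ["top"]:
    c=imaging.read_camera(n); 
    f=c["frame"][180:340,230:430]; cv2.imwrite("pics/topz4.png",cv2.resize(f,None,fx=4,fy=3.7,interpolation=cv2.INTER_CUBIC)[:600])
    for l in ["catch_tab","bolt_knob"]: print(l,[ (r,atz(c,r["at"],.044)) for r in pinpoint(n,l)[:1]])
E
```

```text
12.025 [ 0.40640802 -0.2304945   0.19806088] [-1.79925025e+02  2.42159234e-02  7.45521679e+01] [ 0.40200324 -0.47481328 -0.30727526] 0.04366906725416085
tab0 dx 0.2438 dy 0.0619
knob0 dx 0.2736 dy -0.0007
catch_tab [({'at': [358.5, 219.0], 'confidence': 0.56}, array([ 0.5641513 , -0.02685577,  0.044     ]))]
bolt_knob [({'at': [344.9, 292.5], 'confidence': 0.94}, array([ 0.4656582, -0.002998 ,  0.044    ]))]
```

View pics/topz4.png

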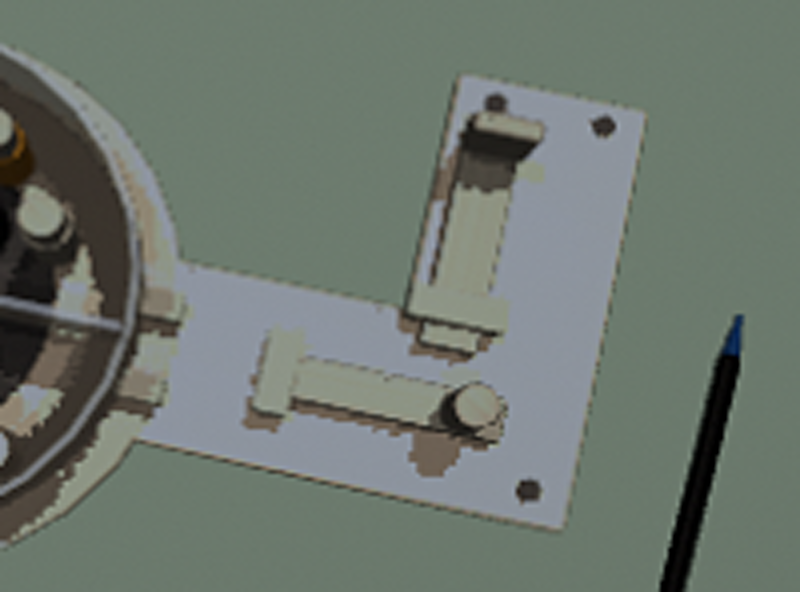

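The tab (zoomed view, about (508,130)) and the knob (475,405) have each moved to the far end of their travel. The bolt's nose is out of the organiser and nothing is touching.

Request:
servo_tool(targets=[[50,0,0,0,0],[50,0,0,0,0],[50,0,0,0,0]])

```text
time_s: 12.55
tool_pos: [0.4088, -0.2261, 0.1986]
tool_rot: [180.0, 0.0, 75.1]
force: [-0.2, -1.1, -0.9]
grip_width: 0.0437
```

```bash
python3 -c "
from h import *
print(monitor.get_obs()['joint_velocities'].round(2)); print(ticket.sign_off())"
```

```text
[ 0.09  0.01  0.4  -0.01  0.1  -0.02 -0.  ]
the job is handed in; nothing more can be done
None
```

I gripped the catch bar by its tab and slid it about 38 mm to its stop, then released it. I then drew the bolt by its knob about 39 mm to its stop, released it, and moved the arm clear. I handed the job in at about 12.6 s of the 48 s allowed; the hand-in gives no verdict.

- **Stops:** on both slides the force rose and the part stopped moving. The wrist force readings stayed around 12 N or below.
- **Last top picture:** the tab and knob are both at the far end of their travel, the bolt's nose is out of the organiser, and the bar's end is clear of the bolt.
- **Arm at hand-in:** the gripper was open, about 0.2 m up and well to the side. It was nearly still, with about 1 N of noise on the force reading.
- **Disagreement:** the network's points in that picture were a few mm off the gripper positions at release: about 6 mm for the tab (confidence 0.56) and 2 mm for the knob (0.94). By either measure both slides are past 30 mm.

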